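# Present two dressing packs over the edge of the instrument stand

### The job

Get the gauze pack and the cotton-swab pack ready to be taken: push each one with the fingertips along the low steel stand, without lifting it, until about 3 cm of its length sticks out over the stand's front edge (the long edge nearest the robot), pointing straight out. Leave both packs lying flat there, and leave the two little vials on the stand where they are.

Things in the scene. Friction and masses are not known exactly. Their poses are not given: they have to be found in the camera images.
- stand: Low stainless-steel stand fixed to the worktop: flat smooth deck 250 mm deep (x) by 340 mm wide (y), no rim, top 60 mm above its origin, deck 4 mm thick on four corner legs. Origin: centre of its underside, on the worktop. Its x axis points away from the front edge, y along the front edge, z up. It stands turned by up to 0.2 rad about z.
- stand_edge (a point): Middle of the stand's front edge (the long edge nearest the robot), at deck height; same axes as the stand. A point of the deck has x > 0 in this frame, a part that overhangs has x < 0.
- gauze_pack: Flat white gauze pouch with a green stripe, stiff, 68 mm wide (its x) by 95 mm long (its y), 12 mm thick, about 30 g, loose on the stand's deck. Origin: centre of its underside. Its length (y axis) points roughly towards and away from the front edge, up to 0.25 rad off. It lies in the left or the right half of the stand.
- swab_pack: Long narrow white and blue paper pack of swabs, stiff, 34 mm wide (its x) by 155 mm long (its y), 12 mm thick, about 30 g, loose on the deck in the other half of the stand. Origin: centre of its underside. Its length (y axis) points roughly towards and away from the front edge, up to 0.25 rad off.
- vial_large: Brown glass vial with a green cap, 30 mm across, 49 mm tall, standing loose on the middle of the deck between the packs. Origin: centre of its underside. Stays where it is.
- vial_small: White-labelled glass vial with a crimson cap, 26 mm across, 43 mm tall, standing loose on the middle of the deck, farther back. Origin: centre of its underside. Stays where it is.
Not all that is in view belongs to the job. Leave any black or yellow look-alike of the swab_pack alone.

How it is judged (in metres and radians):
At the end, for the whole second after the job is handed in: Each pack's end overhangs the stand's front edge by 30 mm, give or take 10 mm, with its length within 0.2 rad of square to that edge, lying flat on the deck and at rest; both vials upright and within 20 mm of where they stood (x of gauze_pack in the frame of stand between -0.1175 and -0.0975 m and y of gauze_pack in the frame of stand between -0.15 and 0.15 m and angle between the y axis of each of gauze_pack, swab_pack and the x axis of stand, either way round below 0.2 rad and height (world z) of gauze_pack between 0.056 and 0.064 m and angle between each of gauze_pack, swab_pack's own z axis and vertical below 0.06 rad and linear speed of each of gauze_pack, swab_pack below 0.01 m/s and x of swab_pack in the frame of stand between -0.0875 and -0.0675 m and y of swab_pack in the frame of stand between -0.15 and 0.15 m and height (world z) of swab_pack between 0.056 and 0.064 m and not (distance of vial_large from where it was at the start of the episode above 0.02 m or angle between vial_large's own z axis and vertical above 0.4 rad) and not (distance of vial_small from where it was at the start of the episode above 0.02 m or angle between vial_small's own z axis and vertical above 0.4 rad)); the robot touches nothing.
It fails at once if a pack is lifted more than 10 mm off the deck (height (world z) of any of gauze_pack, swab_pack above 0.07 m).
It fails at once if a pack is pushed off the stand (height (world z) of any of gauze_pack, swab_pack below 0.045 m).
It fails at once if a vial is moved more than 20 mm or tipped ((distance of vial_large from where it was at the start of the episode above 0.02 m or angle between vial_large's own z axis and vertical above 0.4 rad) or (distance of vial_small from where it was at the start of the episode above 0.02 m or angle between vial_small's own z axis and vertical above 0.4 rad)).
It also fails if it takes over 72 s, if anything falls off the work surface, if the arm or the gripper's body presses on something with over 40 N, if the wrist force passes 120 N, or if a joint passes its speed limit or range.

### The arm

A 6-joint arm with a two-finger parallel gripper is mounted at the origin on a cart in front of the work surface, level with it; the furniture and walls round the work are solid. World frame = base frame: x ahead of the robot, y to its left, z up, the work surface at z = 0. Lengths are in mm, angles in rad, forces in N, time in s.
With the tool pointing down it reaches from about 300 to 775 mm from the base axis. Payload 14.6 kg.
Tool frame: the origin (TCP) lies midway between the tips of the shut fingers; the grasp point (between the pads) lies 19 mm behind it (manip.tcp_to_grasp is the distance from the TCP to the grasp point, in mm); z points along the fingers, x is the direction in which the jaws open and shut, and the axes are right-handed (so a half turn about z gives the same grasp; the last joint's range is limited). The gripper opens to 94 mm and grips with 3 to 60 N. Pads are 16 mm wide; open, the fingers measure 119 mm over their backs; the gripper's body (75 mm by 177 mm) begins 78 mm behind the grasp point.
Start: joints at [-1.327, 0.3, 1.521, -0, 1.321, -0.067], TCP at [168.194, -523.641, 205.446] pointing down, gripper open.
Joint ranges: [-3.03, 3.03], [-0.79, 2.21], [0.23, 2.52], [-1.04, 4.18], [0, 3.07], [-2.55, 2.55]. Speed limits (rad/s): [2.22, 2.22, 2.57, 3.14, 3.14, 3.14].

### API

Orientations are given as [roll, pitch, yaw] about the fixed x, y, z axes, in that order (R = Rz(yaw) Ry(pitch) Rx(roll)).
In Python, from cell import manip gives the robot as it stands.
- The arm moves only by the tool arm_command, never from a script. Its argument "steps" is a list of rows, each a list of 3 entries, a list of its own where there are three numbers: the opening, from 0 (shut) to 1 (fully open), then the shift along the tool's x, y, z in cm, then the turn about the tool's z in rad. A call has 1 to 5 rows; each row shifts and turns the commanded pose from where the row before left it, along the tool's axes as they then stand; what a row does not reach is not made up. A row lasts 1/12 s, in which the tool goes at most 41.7 mm and 7.16 degrees, less where a joint would pass 70% of its speed; a pose out of reach is approached as far as the arm can. A call with a gripper value outside its range is refused whole. The fingers move at their own pace and stop on an object; "force" is the grip in N (left out, the last holds). Time passes only in rows, so rows that do not move let the fingers close. It gives the time, the measured TCP pose, the force and the opening at its end, in the units of the state.
- manip.read_state(): the state, without advancing time (a new reading comes with each control period).
- manip.camera(name): name is "side" or "top" or "wrist"; returns (picture, depth): 400x640x3 uint8, red, green, blue; 400x640 float32, mm along the optical axis (not along the pixel's ray), 0 where there is no reading.
- manip.calibration(name): a dict with "fx", "fy", "cx", "cy" (pixels), "distortion" ([k1, k2, p1, p2, k3] as OpenCV has them; the pictures are not rectified), "R" (3x3) and "t" (3): a world point X has camera coordinates R X + t; the wrist camera has in their place "tool_from_camera" (4x4, takes a point from camera to tool coordinates, whose origin is the TCP and whose axes are the tool frame's). Camera axes: x right, y down, z forward; pixel columns grow to the right and rows downward; lengths in mm; the calibration is good to about 2 mm. A picture is of the moment at which its call begins: read the wrist's pose just before it. calibration takes no time and is no camera call.
- manip.sign_off(): hands the job in, once; it reports no verdict.
The state is a dict: "clock": time; "joints": joint angles; "qd": joint speeds; "effort": joint torques, N m; "eef_pos": TCP position; "eef_rot": TCP orientation; "wrist_force": force on the tool from outside, world axes, zero at the start; "moment": the same for the moment, N m; "finger_gap": finger opening in mm.
Only numpy, scipy, OpenCV 4.12 (cv2) and the standard library are available. Lean on these libraries where they do the work, as an engineer would, in place of code of your own. Each camera call takes 0.05 s, during which the arm holds its last target.

## Working session

There is one attempt and no reset: what is moved stays moved. The work goes in short steps, Python scripts to look and compute and a tool call to move; the robot and the scene stay as the last step left them, time stands still between calls to the robot, and variables do not carry over. Pictures are saved under pics/ and viewed, and the job is handed in when it is done.

Besides the shell and the picture viewer there is one more tool, called after "Emit:" as name(argument=value, ...), one argument or row to a line, values as JSON. arm_command: Moves the arm, as the interface text tells. Its arguments: {"type":"object","properties":{"steps":{"type":"array","items":{"type":"array"}},"force":{"type":"number"}},"required":["steps"]}

```bash
ls; mkdir -p pics; python3 - <<'E'
from cell import manip
import cv2
for n in ["top","side"]:
    p,d=manip.camera(n); cv2.imwrite(f"pics/{n}0.png",p[:,:,::-1]); import numpy as np; np.save(f"{n}0.npy",d)
    print(n,manip.calibration(n))
print(manip.read_state())
E
```

```text
pics
top {'fx': 433.7448596224466, 'fy': 433.7448596224466, 'cx': 325.6391577915209, 'cy': 205.2742059156156, 'distortion': array([0.0277718, 0.       , 0.       , 0.       , 0.       ]), 'R': array([[-0.02033843, -0.9995056 ,  0.02397708],
       [-0.99732527,  0.0185984 , -0.07068523],
       [ 0.07020434, -0.02535057, -0.99721046]]), 't': array([-56.43393305, 611.28854248, 859.31178581])}
side {'fx': 456.97121841192865, 'fy': 456.97121841192865, 'cx': 319.7275809219579, 'cy': 203.97848648253427, 'distortion': array([-0.02029364,  0.        ,  0.        ,  0.        ,  0.        ]), 'R': array([[ 0.89532829, -0.44530434, -0.00955534],
       [-0.17101398, -0.32387345, -0.9305161 ],
       [ 0.41126814,  0.83475148, -0.36612633]]), 't': array([-570.5383096 ,  136.09774812,  692.20808329])}
{'clock': 0.1, 'joints': array([-1.32660921e+00,  3.00396402e-01,  1.52154345e+00, -2.23164827e-05,
        1.32070188e+00, -6.66252912e-02]), 'qd': array([-5.02674567e-06, -1.20754411e-03, -1.92587677e-03, -1.90976937e-04,
       -1.76078886e-04, -1.86140091e-03]), 'effort': array([ 1.32343015e-03, -5.32643795e+01, -3.53281581e+01,  7.09410198e-02,
        2.34385132e-02, -6.11561882e-05]), 'eef_pos': array([ 168.12624416, -523.41369227,  204.94322275]), 'eef_rot': array([-3.14154438e+00,  1.04819093e-03, -1.25997836e+00]), 'wrist_force': array([0.85047747, 0.52506752, 0.76737311]), 'moment': array([-0.07075121, -0.00517541, -0.01849139]), 'finger_gap': 94.12372936249794}
```

View pics/top0.png

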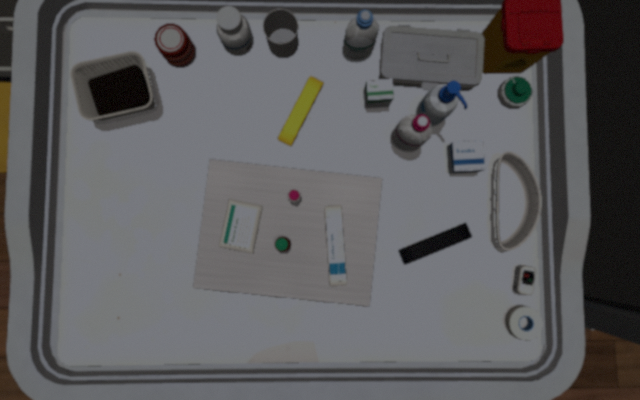

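View pics/side0.png

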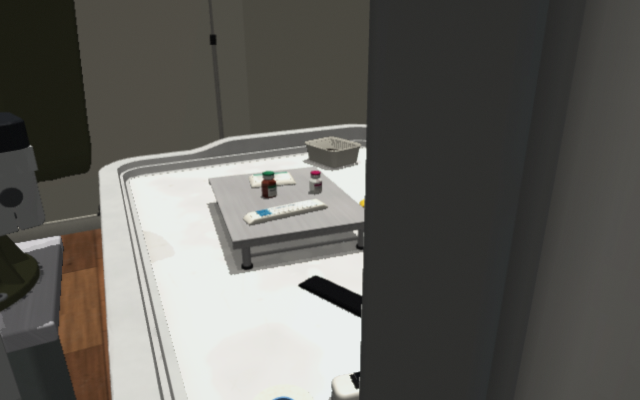

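```bash
python3 - <<'E'
import cv2
p=cv2.imread("pics/top0.png")
c=p[90:290,160:480]
cv2.imwrite("pics/top0c.png",cv2.resize(c,None,fx=2.5,fy=2.5,interpolation=cv2.INTER_CUBIC))
E
```

```text
(no output)
```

View pics/top0c.png

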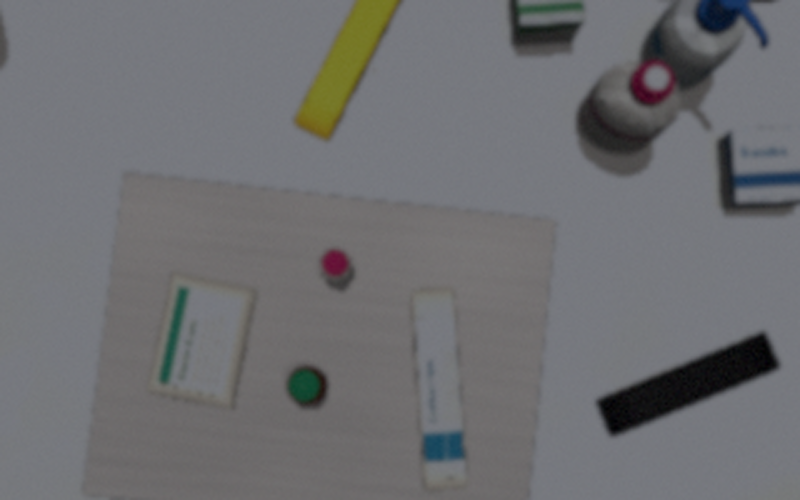

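```bash
cat > h.py <<'E'
import numpy as np, cv2
from cell import manip
def px2w(name,pts,z):
    c=manip.calibration(name); K=np.array([[c['fx'],0,c['cx']],[0,c['fy'],c['cy']],[0,0,1]])
    u=cv2.undistortPoints(np.array(pts,float).reshape(-1,1,2),K,c['distortion']).reshape(-1,2)
    R,t=c['R'],c['t']; o=-R.T@t; out=[]
    for a,b in u:
        v=R.T@np.array([a,b,1]); out.append(o+v*(z-o[2])/v[2])
    return np.array(out)
def crop(name,fn,r0,r1,c0,c1,s):
    p,d=manip.camera(name); cv2.imwrite(fn,cv2.resize(p[r0:r1,c0:c1,::-1],None,fx=s,fy=s,interpolation=cv2.INTER_CUBIC)); return d
E
python3 - <<'E'
from h import *
np.set_printoptions(precision=1,suppress=True)
p=cv2.imread("pics/top0.png")
cv2.imwrite("pics/top0d.png",cv2.convertScaleAbs(cv2.resize(p[150:315,185:395],None,fx=3.6,fy=3.6,interpolation=cv2.INTER_CUBIC),alpha=1.5))
st=px2w("top",[(208,160),(382,178),(370,305),(194,289)],60)
g=px2w("top",[(230,200),(261.6,206),(254,253.2),(220,246.8)],72)
s=px2w("top",[(325.2,207.2),(341.2,206.4),(346.4,283.6),(330.4,285.2)],72)
v=px2w("top",[(282,244)],109); v2=px2w("top",[(294,196)],103)
print(st,g,s,v,v2,sep="\n")
for q in (st,g,s): print(q.mean(0),[np.linalg.norm(q[i]-q[(i+1)%4]) for i in range(4)])
d=np.load("top0.npy"); print(d[230,300],d[120,300])
E
```

```text
[[ 699.8  159.4   60. ]
 [ 658.9 -178.9   60. ]
 [ 414.4 -148.5   60. ]
 [ 452.7  185.9   60. ]]
[[620.1 115.1  72. ]
 [607.5  55.3  72. ]
 [518.2  70.4  72. ]
 [531.6 134.2  72. ]]
[[ 602.9  -66.2   72. ]
 [ 603.9  -96.9   72. ]
 [ 457.2 -103.4   72. ]
 [ 454.9  -73.    72. ]]
[[535.   14.5 109. ]]
[[622.6  -8.2 103. ]]
[556.5   4.5  60. ] [np.float64(340.75000795383454), np.float64(246.4429506728187), np.float64(336.51898408374865), np.float64(248.51544290225584)]
[569.3  93.7  72. ] [np.float64(61.14970733696455), np.float64(90.58780788947034), np.float64(65.21205952197208), np.float64(90.4774445446537)]
[529.7 -84.9  72. ] [np.float64(30.752113837574424), np.float64(146.8301276768876), np.float64(30.460160564831483), np.float64(148.1860687725652)]
841.80963 906.39606
```

View pics/top0d.png

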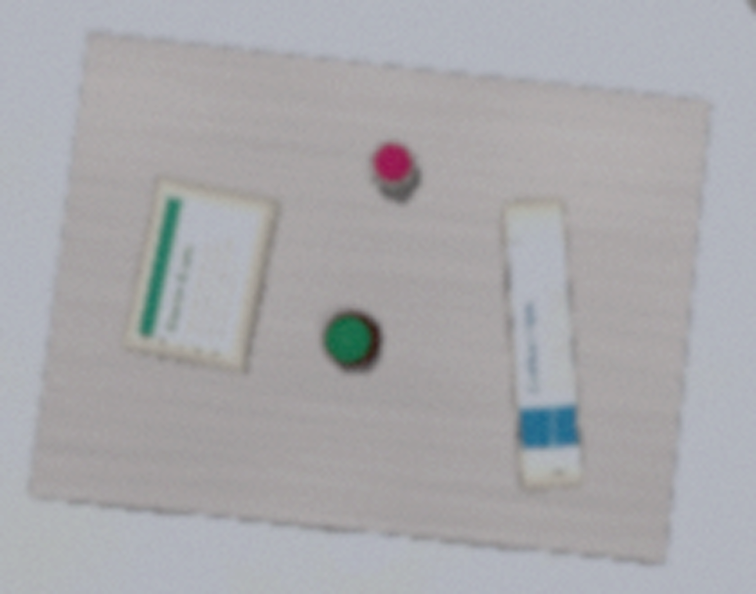

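The top view shows the stand turned about -0.117 rad. The gauze is on the left around (241,226) and is nearly square to the edge. The swab is on the right around (336,246) and is about 0.16 rad off. The vials are at (282,244) and (294,196). I'll turn the tool first.

Emit:
arm_command(
  steps=[
    [0,[0,0,0],0.107],
    [0,[0,0,0],0.107],
    [0,[0,0,0],0.107],
    [0,[0,0,0],0.107],
    [0,[0,0,0],0],
  ],
)

```text
clock: 0.52
eef_pos: [168.2, -523.5, 205.1]
eef_rot: [3.141, 0.001, -1.693]
wrist_force: [-0.4, 0.2, -0.4]
finger_gap: 64.3
```

```bash
cat >> h.py <<'E'
C=np.array([556.5,4.5]); YW=-0.117
X=np.array([np.cos(YW),np.sin(YW)]); Y=np.array([-np.sin(YW),np.cos(YW)])
def w2s(p): d=np.asarray(p)[:2]-C; return np.array([d@X,d@Y])
def go(sx,sy,z):
    s=manip.read_state(); p=s['eef_pos']; 
    from scipy.spatial.transform import Rotation as Ro
    R=Ro.from_euler('xyz',s['eef_rot']).as_matrix()
    t=np.r_[C+sx*X+sy*Y,z]
    print("t",round(s['clock'],2),"stand",w2s(p).round(1),"z",p[2].round(1),"rot",s['eef_rot'].round(3),"gap",round(s['finger_gap'],1),"F",s['wrist_force'].round(1),"tool cm:",(R.T@(t-p)/10).round(2),"yawerr tool",round(s['eef_rot'][2]-(YW-np.pi/2),3))
E
python3 -c "
from h import *
go(45,-45,200)"
```

```text
t 0.52 stand [-324.  -569.7] z 205.1 rot [ 3.141e+00  1.000e-03 -1.693e+00] gap 64.3 F [-0.4  0.2 -0.4] tool cm: [-52.67 -36.63   0.54] yawerr tool -0.005
```

Emit:
arm_command(
  steps=[
    [0,[-3.3,-2.3,0],0],
    [0,[-3.3,-2.3,0],0],
    [0,[-3.3,-2.3,0],0],
    [0,[-3.3,-2.3,0],0],
    [0,[-3.3,-2.3,0],0],
  ],
)

```text
clock: 0.93
eef_pos: [302.5, -371.5, 205.3]
eef_rot: [3.141, 0.0, -1.684]
wrist_force: [1.7, -1.3, 1.0]
finger_gap: 30.8
```

Emit:
arm_command(
  steps=[
    [0,[-3.3,-2.3,0],0],
    [0,[-3.3,-2.3,0],0],
    [0,[-3.3,-2.3,0],0],
    [0,[-3.3,-2.3,0],0],
    [0,[-3.3,-2.3,0],0],
  ],
)

```text
clock: 1.35
eef_pos: [436.1, -221.0, 205.5]
eef_rot: [-3.142, -0.0, -1.684]
wrist_force: [0.2, -0.4, 0.4]
finger_gap: 0.3
```

Emit:
arm_command(
  steps=[
    [0,[-3.3,-2.3,0],0],
    [0,[-3.3,-2.3,0],0],
    [0,[-3.3,-2.3,0],0],
    [0,[-3.3,-2.3,0],0],
    [0,[-3.3,-2.3,0],0],
  ],
)

```text
clock: 1.77
eef_pos: [569.7, -70.5, 205.3]
eef_rot: [3.141, 0.0, -1.684]
wrist_force: [0.5, -0.8, 1.2]
finger_gap: 0.5
```

```bash
python3 -c "
from h import *
go(45,-45,66)"
```

```text
t 1.77 stand [ 21.8 -72.9] z 205.3 rot [ 3.141  0.    -1.684] gap 0.5 F [ 0.5 -0.8  1.2] tool cm: [-2.78 -2.33 13.93] yawerr tool 0.004
```

Emit:
arm_command(
  steps=[
    [0,[-2.8,-2.3,0],0],
    [0,[0,0,3],0],
    [0,[0,0,3],0],
    [0,[0,0,2],0],
    [0,[0,0,0],0],
  ],
)

```text
clock: 2.18
eef_pos: [592.8, -46.7, 120.8]
eef_rot: [3.134, 0.0, -1.684]
wrist_force: [-0.5, -0.1, -0.3]
finger_gap: 0.5
```

```bash
python3 -c "
from h import *
go(45,-45,66)
p,d=manip.camera('wrist'); cv2.imwrite('pics/w1.png',p[:,:,::-1])
crop('top','pics/t1.png',150,315,185,395,3.6)
c=manip.calibration('wrist');print(c)"
```

```text
t 2.18 stand [ 42.  -46.7] z 120.8 rot [ 3.134  0.    -1.684] gap 0.5 F [-0.5 -0.1 -0.3] tool cm: [-0.16 -0.34  5.48] yawerr tool 0.004
{'fx': 297.01588546039017, 'fy': 297.01588546039017, 'cx': 320.45312046945776, 'cy': 197.35939804820978, 'distortion': array([-0.02404454,  0.        ,  0.        ,  0.        ,  0.        ]), 'tool_from_camera': array([[ 9.99999930e-01,  3.54839475e-04,  1.19066987e-04,
         2.11503997e-01],
       [-3.72618497e-04,  9.73804764e-01,  2.27385450e-01,
        -6.48742038e+01],
       [-3.52626655e-05, -2.27385478e-01,  9.73804828e-01,
        -1.79679309e+02],
       [ 0.00000000e+00,  0.00000000e+00,  0.00000000e+00,
         1.00000000e+00]])}
```

View pics/w1.png

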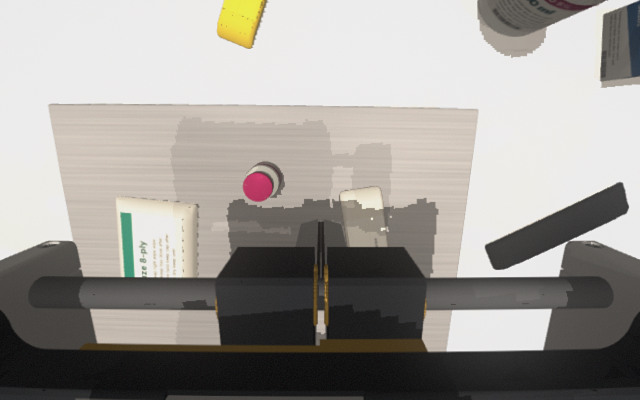

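View pics/t1.png

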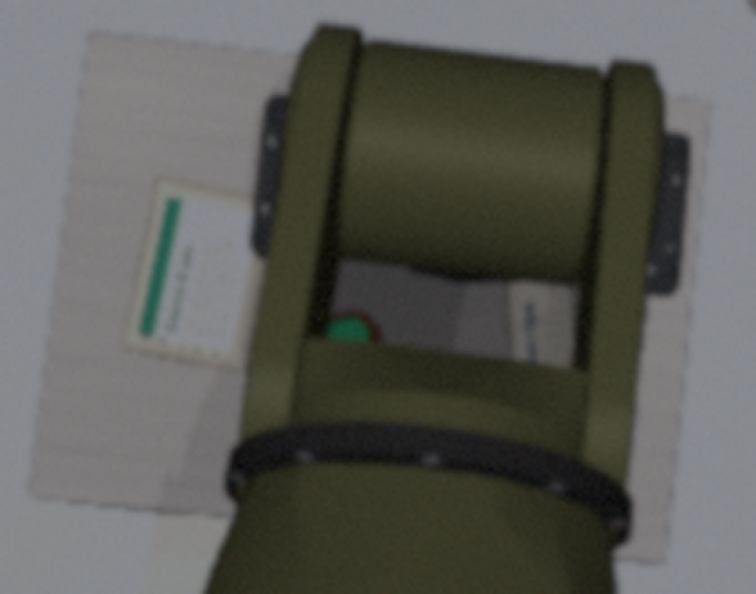

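Wrist view: the swab's back end is at (340–385,188) and the shut fingers are at (300–342,232). There are about 6 mm clear to the swab's left side, and the small vial at (260,185) is clear. Now I'll descend.

Emit:
arm_command(
  steps=[
    [0,[-0.2,-0.3,1.5],0],
    [0,[0,0,1.5],0],
    [0,[0,0,1.2],0],
    [0,[0,0,0.8],0],
    [0,[0,0,0],0],
  ],
)

```text
clock: 2.7
eef_pos: [597.7, -45.7, 74.8]
eef_rot: [3.14, 0.0, -1.688]
wrist_force: [0.1, 0.2, -1.2]
finger_gap: 0.4
```

```bash
python3 -c "
from h import *
go(45,-45,66)"
```

```text
t 2.7 stand [ 46.8 -45.1] z 74.8 rot [ 3.14   0.    -1.688] gap 0.4 F [ 0.1  0.2 -1.2] tool cm: [-0.01  0.18  0.88] yawerr tool 0.0
```

Emit:
arm_command(
  steps=[
    [0,[0,0,0.5],0],
    [0,[0,0,0.4],0],
    [0,[0,0,0],0],
  ],
)

```text
clock: 2.95
eef_pos: [598.0, -45.6, 66.2]
eef_rot: [3.141, 0.0, -1.688]
wrist_force: [1.0, -0.1, -0.1]
finger_gap: 0.6
```

Emit:
arm_command(
  steps=[
    [0,[0.4,0,0],0],
    [0,[0.3,0,0],0],
    [0,[0.3,0,0],0],
    [0,[0.3,0,0],0],
    [0,[0,0,0],0],
  ],
)

```text
clock: 3.37
eef_pos: [596.5, -59.2, 66.6]
eef_rot: [-3.141, -0.0, -1.689]
wrist_force: [0.5, 0.7, 1.0]
finger_gap: 0.8
```

```bash
python3 -c "
from h import *
go(45,-68,66)
p,d=manip.camera('wrist'); cv2.imwrite('pics/w2.png',p[:,:,::-1])"
```

```text
t 3.37 stand [ 47.2 -58.6] z 66.6 rot [-3.141 -0.    -1.689] gap 0.8 F [0.5 0.7 1. ] tool cm: [0.94 0.22 0.06] yawerr tool -0.001
```

View pics/w2.png

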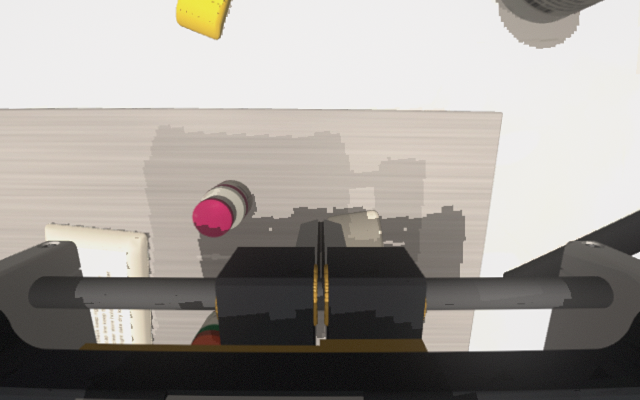

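Wrist view: the fingertip at about (320,230) is against the swab's left side near its back end at (340–380,215). I'll push on sideways.

Emit:
arm_command(
  steps=[
    [0,[0.3,0,0],0],
    [0,[0.3,0,0],0],
    [0,[0.3,0,0],0],
    [0,[0.2,0,0],0],
    [0,[0,0,0],0],
  ],
)

```text
clock: 3.83
eef_pos: [595.2, -69.9, 66.5]
eef_rot: [-3.142, -0.0, -1.688]
wrist_force: [0.5, 0.2, -0.1]
finger_gap: 0.5
```

```bash
python3 -c "
from h import *
go(45,-68,66)
p,d=manip.camera('wrist'); cv2.imwrite('pics/w3.png',cv2.resize(p[160:280,200:500,::-1],None,fx=2.6,fy=2.6))"
```

```text
t 3.83 stand [ 47.1 -69.4] z 66.5 rot [-3.142 -0.    -1.688] gap 0.5 F [ 0.5  0.2 -0.1] tool cm: [-0.14  0.21  0.05] yawerr tool -0.001
```

View pics/w3.png

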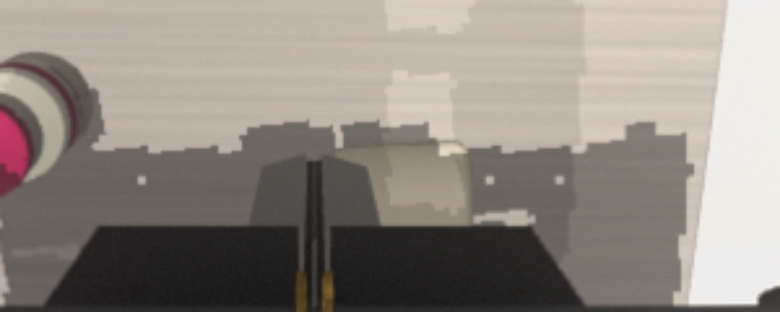

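Emit:
arm_command(
  steps=[
    [0,[0.3,0,0],0],
    [0,[0.3,0,0],0],
    [0,[0,0,0],0],
  ],
)

```text
clock: 4.13
eef_pos: [594.5, -75.9, 66.4]
eef_rot: [3.142, -0.0, -1.688]
wrist_force: [0.5, 0.6, -0.0]
finger_gap: 0.4
```

```bash
python3 -c "
from h import *
go(45,-68,66)
p,d=manip.camera('wrist'); cv2.imwrite('pics/w4.png',cv2.resize(p[160:280,200:500,::-1],None,fx=2.6,fy=2.6))"
```

```text
t 4.13 stand [ 47.1 -75.4] z 66.4 rot [ 3.142 -0.    -1.688] gap 0.4 F [ 0.5  0.6 -0. ] tool cm: [-0.74  0.21  0.04] yawerr tool -0.0
```

View pics/w4.png

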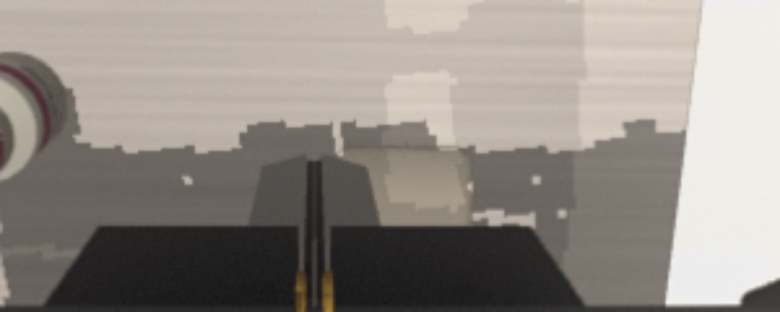

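The swab's back edge is now level in the image, so it's square to the stand. I'll back off, lift, and move behind it.

Emit:
arm_command(
  steps=[
    [0,[-0.8,0,0],0],
    [0,[0,0,-3],0],
    [0,[0,0,-3],0],
    [0,[1.9,-2.2,0],0],
    [0,[1.9,-2.2,0],0],
  ],
)

```text
clock: 4.6
eef_pos: [636.1, -109.6, 129.2]
eef_rot: [-3.138, -0.0, -1.686]
wrist_force: [-0.0, -0.5, -0.3]
finger_gap: 0.8
```

Emit:
arm_command(
  steps=[
    [0,[0,0,0],0],
    [0,[0,0,0],0],
  ],
)

```text
clock: 4.77
eef_pos: [634.9, -110.5, 125.8]
eef_rot: [3.141, 0.0, -1.689]
wrist_force: [-0.5, -0.3, 0.3]
finger_gap: 0.2
```

```bash
python3 -c "
from h import *
go(90,-106,66)
p,d=manip.camera('wrist'); cv2.imwrite('pics/w5.png',p[:,:,::-1])"
```

```text
t 4.77 stand [  91.3 -105. ] z 125.8 rot [ 3.141  0.    -1.689] gap 0.2 F [-0.5 -0.3  0.3] tool cm: [0.1  0.12 5.98] yawerr tool -0.001
```

View pics/w5.png

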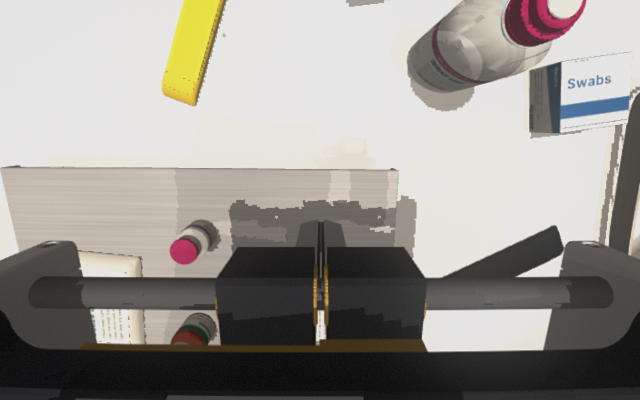

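Emit:
arm_command(
  steps=[
    [0,[0,0,2],0],
    [0,[0,0,2],0],
    [0,[0,0,1.2],0],
    [0,[0,0,0.8],0],
    [0,[0,0,0],0],
  ],
)

```text
clock: 5.23
eef_pos: [633.9, -109.6, 64.9]
eef_rot: [3.139, 0.0, -1.687]
wrist_force: [0.6, 0.1, 0.1]
finger_gap: 0.5
```

```bash
python3 -c "
from h import *
go(69,-105,66)"
```

```text
t 5.23 stand [  90.2 -104.3] z 64.9 rot [ 3.139  0.    -1.687] gap 0.5 F [0.6 0.1 0.1] tool cm: [ 0.07  2.12 -0.1 ] yawerr tool 0.0
```

Emit:
arm_command(
  steps=[
    [0,[0,0.6,0],0],
    [0,[0,0.6,0],0],
    [0,[0,0.4,0],0],
    [0,[0,0.4,0],0],
    [0,[0,0.4,0],0],
  ],
)

```text
clock: 5.65
eef_pos: [610.6, -107.6, 67.1]
eef_rot: [-3.141, -0.0, -1.688]
wrist_force: [0.3, -0.4, -0.5]
finger_gap: 0.5
```

Emit:
arm_command(
  steps=[
    [0,[0,0.4,0],0],
    [0,[0,0.4,0],0],
    [0,[0,0.4,0],0],
    [0,[0,0.4,0],0],
    [0,[0,0.4,0],0],
  ],
)

```text
clock: 6.07
eef_pos: [590.7, -105.2, 66.6]
eef_rot: [-3.141, -0.0, -1.688]
wrist_force: [0.3, 0.1, -0.1]
finger_gap: 0.3
```

Emit:
arm_command(
  steps=[
    [0,[0,0.4,0],0],
    [0,[0,0.4,0],0],
    [0,[0,0.4,0],0],
    [0,[0,0.4,0],0],
    [0,[0,0.4,0],0],
  ],
)

```text
clock: 6.48
eef_pos: [570.8, -102.8, 66.5]
eef_rot: [-3.141, -0.0, -1.688]
wrist_force: [1.3, 0.3, 1.0]
finger_gap: 0.3
```

```bash
python3 -c "
from h import *
go(14,-105,65)
p,d=manip.camera('wrist'); cv2.imwrite('pics/w6.png',p[:,:,::-1])"
```

```text
t 6.48 stand [  26.7 -104.9] z 66.5 rot [-3.141 -0.    -1.688] gap 0.3 F [1.3 0.3 1. ] tool cm: [0.01 1.27 0.15] yawerr tool -0.0
```

View pics/w6.png

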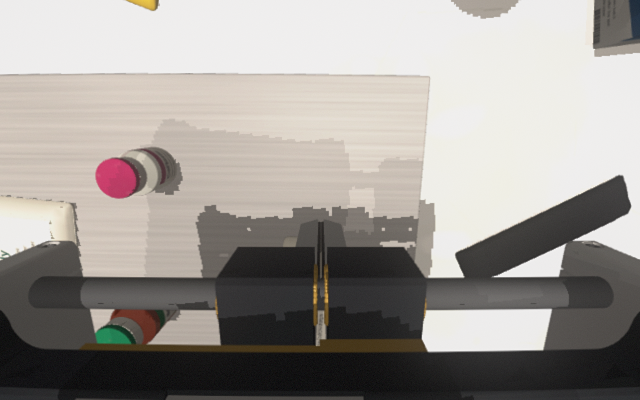

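Emit:
arm_command(
  steps=[
    [0,[0,0.3,0],0],
    [0,[0,0.3,0],0],
    [0,[0,0.3,0],0],
    [0,[0,0.3,0],0],
    [0,[0,0,0],0],
  ],
)

```text
clock: 6.95
eef_pos: [558.7, -101.4, 66.4]
eef_rot: [3.141, 0.0, -1.688]
wrist_force: [0.8, 0.4, 1.0]
finger_gap: 0.0
```

Emit:
arm_command(
  steps=[
    [0,[0,-1,0],0],
    [0,[0,-1,0],0],
    [0,[0,0,-4],0],
    [0,[0,0,-4],0],
    [0,[0,0,-3],0],
  ],
)

```text
clock: 7.37
eef_pos: [579.3, -103.8, 179.0]
eef_rot: [-3.141, -0.0, -1.688]
wrist_force: [-0.1, -1.0, -0.2]
finger_gap: 0.7
```

Emit:
arm_command(
  steps=[
    [0,[0,-4,0],0],
    [0,[0,-4,0],0],
    [0,[0,0,0],0],
  ],
)

```text
clock: 7.62
eef_pos: [662.6, -113.7, 174.1]
eef_rot: [3.141, 0.0, -1.688]
wrist_force: [-1.0, 0.7, -1.0]
finger_gap: 0.6
```

```bash
python3 -c "
from h import *
go(14,-105,65)
p,d=manip.camera('wrist'); cv2.imwrite('pics/w7.png',p[:,:,::-1])
crop('top','pics/t7.png',150,315,185,395,3.6)"
```

```text
t 7.62 stand [ 119.2 -105. ] z 174.1 rot [ 3.141  0.    -1.688] gap 0.6 F [-1.   0.7 -1. ] tool cm: [ 0.   10.51 10.92] yawerr tool -0.0
```

View pics/w7.png

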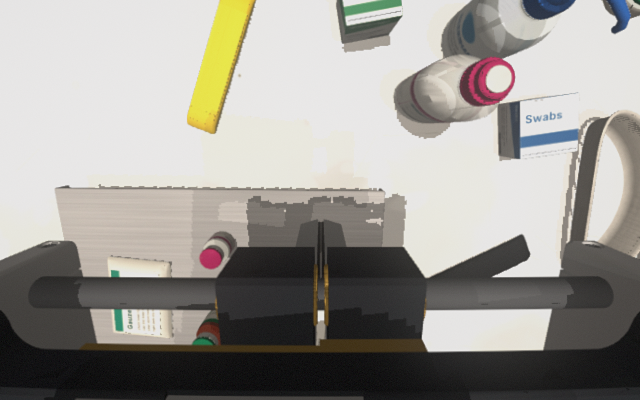

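View pics/t7.png

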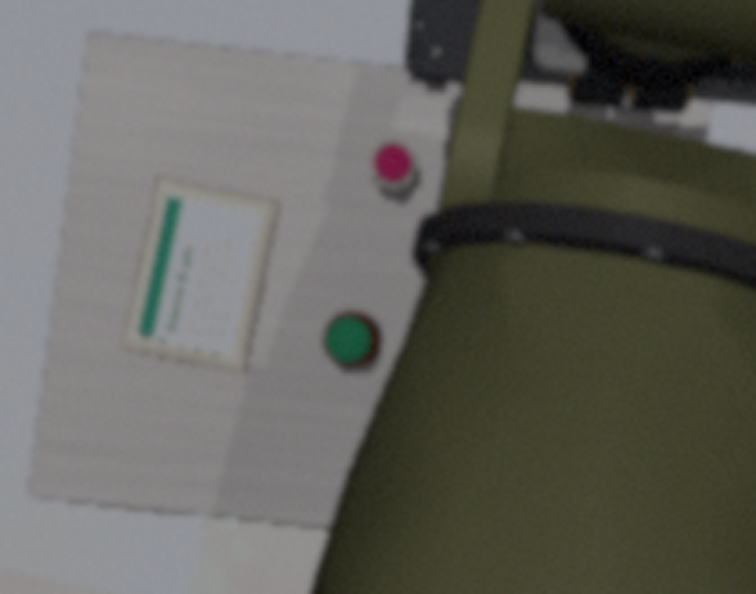

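Emit:
arm_command(
  steps=[
    [0.32,[-3.9,0.7,0],0],
    [0.32,[-3.9,0.7,0],0],
    [0.32,[-3.9,0.7,0],0],
    [0.32,[-3.9,0.8,0],0],
    [0.32,[-3.8,0.8,0],0],
  ],
)

```text
clock: 8.13
eef_pos: [643.0, 85.5, 177.1]
eef_rot: [-3.141, 0.0, -1.688]
wrist_force: [0.4, -0.6, -0.3]
finger_gap: 28.8
```

Emit:
arm_command(
  steps=[
    [0.32,[0,0,1],0],
    [0.32,[0,0,0],0],
  ],
)

```text
clock: 8.3
eef_pos: [642.8, 85.5, 165.5]
eef_rot: [3.14, -0.0, -1.685]
wrist_force: [-0.7, -0.6, -0.5]
finger_gap: 30.1
```

```bash
python3 -c "
from h import *
go(82,89,66)
p,d=manip.camera('wrist'); cv2.imwrite('pics/w8.png',p[:,:,::-1])
p,d=manip.camera('top'); cv2.imwrite('pics/t8.png',cv2.convertScaleAbs(cv2.resize(p[150:335,185:395,::-1],None,fx=3.2,fy=3.2,interpolation=cv2.INTER_CUBIC),alpha=1.5))"
```

```text
t 8.3 stand [76.3 90.5] z 165.5 rot [ 3.14  -0.    -1.685] gap 30.1 F [-0.7 -0.6 -0.5] tool cm: [ 0.15 -0.59  9.95] yawerr tool 0.003
```

View pics/w8.png

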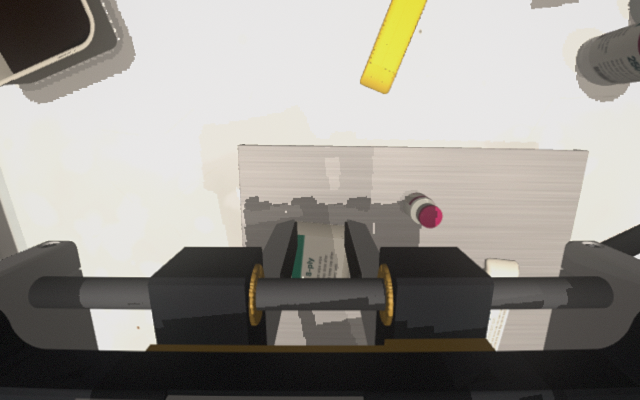

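View pics/t8.png

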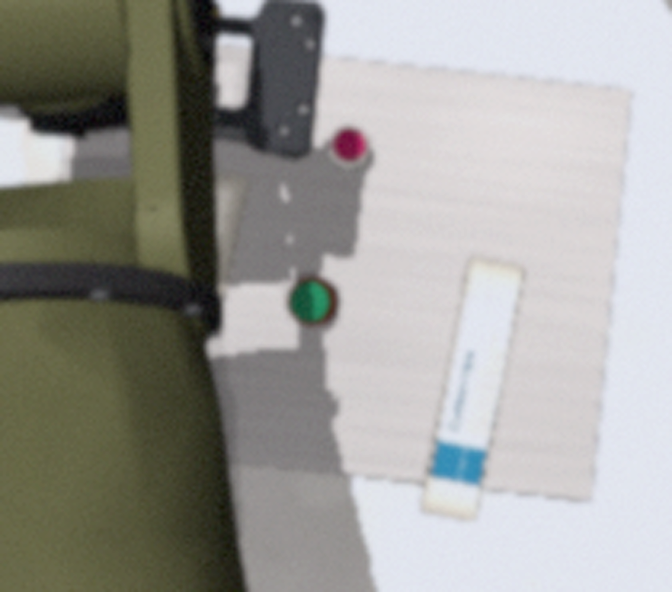

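```bash
cat >> h.py <<'E'
def pack(pts,sc,c0,r0):
    q=px2w('top',[(x/sc+c0,y/sc+r0) for x,y in pts],72)
    s=np.array([w2s(p) for p in q]); b=(s[0]+s[1])/2; f=(s[2]+s[3])/2
    print('centre',s.mean(0).round(1),'back',b.round(1),'front',f.round(1),'ang',np.arctan2((b-f)[1],(b-f)[0]).round(3))
E
python3 -c "
from h import *
pack([(470,258),(524,265),(476,520),(421,512)],3.2,185,150)
q=px2w('top',[(592/3.2+185,499/3.2+150),(340/3.2+185,474/3.2+150)],60); print([w2s(a).round(1) for a in q])"
```

```text
centre [-65.3 -90.8] back [ 10.4 -98. ] front [-141.   -83.6] ang -0.095
[array([-125.1, -168.7]), array([-124.5,  -17.2])]
```

Emit:
arm_command(
  steps=[
    [0.32,[0.1,-0.6,2.5],0],
    [0.32,[0,0,3],0],
    [0.32,[0,0,2.5],0],
    [0.32,[0,0,1.2],0],
    [0.32,[0,0,0],0],
  ],
)

```text
clock: 8.82
eef_pos: [649.1, 80.7, 72.1]
eef_rot: [3.137, -0.001, -1.69]
wrist_force: [0.0, 0.6, 0.8]
finger_gap: 30.1
```

```bash
python3 -c "
from h import *
go(58,89,66)
p,d=manip.camera('wrist'); cv2.imwrite('pics/w9.png',p[:,:,::-1])"
```

```text
t 8.82 stand [83.1 86.5] z 72.1 rot [ 3.137e+00 -1.000e-03 -1.690e+00] gap 30.1 F [0.  0.6 0.8] tool cm: [-0.25  2.51  0.62] yawerr tool -0.002
```

View pics/w9.png

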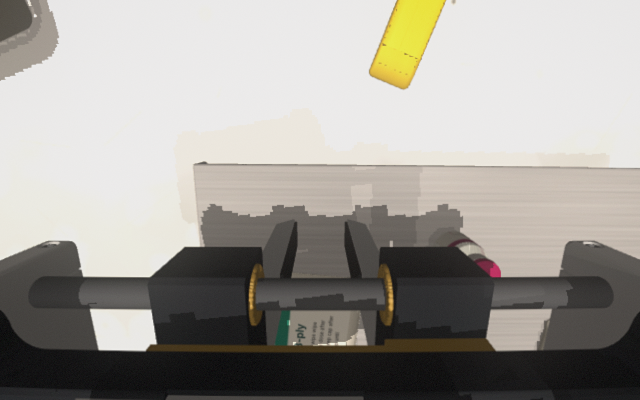

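Top view: the swab's front end overhangs about 16 mm, and the pack is at -0.095 rad, so it still needs about 12 mm. Now the gauze push, with both fingertips spread behind its back edge.

Emit:
arm_command(
  steps=[
    [0.32,[-0.2,0,0.5],0],
    [0.32,[0,0.8,0],0],
    [0.32,[0,0.8,0],0],
    [0.32,[0,0.4,0],0],
    [0.32,[0,0.4,0],0],
  ],
)

```text
clock: 9.28
eef_pos: [627.2, 87.0, 70.9]
eef_rot: [-3.139, 0.0, -1.688]
wrist_force: [1.8, -0.3, 0.2]
finger_gap: 30.4
```

Emit:
arm_command(
  steps=[
    [0.32,[0,0.5,0],0],
    [0.32,[0,0.5,0],0],
    [0.32,[0,0.5,0],0],
    [0.32,[0,0.5,0],0],
    [0.32,[0,0.5,0],0],
  ],
)

```text
clock: 9.7
eef_pos: [601.5, 89.9, 69.5]
eef_rot: [-3.142, 0.0, -1.688]
wrist_force: [0.9, 0.3, -0.0]
finger_gap: 29.8
```

```bash
python3 -c "
from h import *
go(-44,89,66)
p,d=manip.camera('wrist'); cv2.imwrite('pics/w10.png',p[:,:,::-1])"
```

```text
t 9.7 stand [34.7 90.1] z 69.5 rot [-3.142  0.    -1.688] gap 29.8 F [ 0.9  0.3 -0. ] tool cm: [0.11 7.87 0.35] yawerr tool -0.0
```

View pics/w10.png

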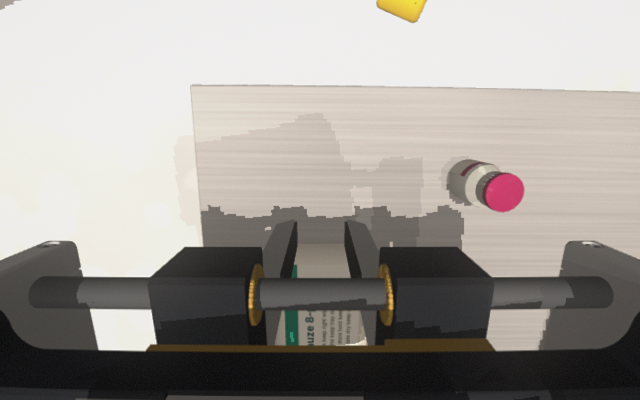

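Wrist view: the gauze's back edge at row 245 (columns 297–347) is level against the fingers. The tips are a bit high at z 69.5, so I'll back off slightly, lower them, and continue.

Emit:
arm_command(
  steps=[
    [0.32,[0,-0.4,0],0],
    [0.32,[0,0,0.4],0],
    [0.32,[0,0.4,0],0],
    [0.32,[0,0.5,0],0],
    [0.32,[0,0.5,0],0],
  ],
)

```text
clock: 10.17
eef_pos: [591.4, 91.0, 65.1]
eef_rot: [3.141, -0.0, -1.688]
wrist_force: [-0.1, 0.1, -0.1]
finger_gap: 30.1
```

Emit:
arm_command(
  steps=[
    [0.32,[0,0.5,0],0],
    [0.32,[0,0.5,0],0],
    [0.32,[0,0.5,0],0],
    [0.32,[0,0.5,0],0],
    [0.32,[0,0.5,0],0],
  ],
)

```text
clock: 10.58
eef_pos: [566.7, 94.0, 65.5]
eef_rot: [-3.141, 0.0, -1.688]
wrist_force: [1.1, 0.6, -0.2]
finger_gap: 30.6
```

Emit:
arm_command(
  steps=[
    [0.32,[0,0.5,0],0],
    [0.32,[0,0.5,0],0],
    [0.32,[0,0.5,0],0],
    [0.32,[0,0.4,0],0],
    [0.32,[0,0.4,0],0],
  ],
)

```text
clock: 11.0
eef_pos: [543.9, 96.7, 65.5]
eef_rot: [-3.142, 0.0, -1.688]
wrist_force: [0.8, 0.1, 0.3]
finger_gap: 30.1
```

```bash
python3 -c "
from h import *
go(-44,89,66)
p,d=manip.camera('wrist'); cv2.imwrite('pics/w11.png',p[:,:,::-1])"
```

```text
t 11.0 stand [-23.3  90.1] z 65.5 rot [-3.142  0.    -1.688] gap 30.1 F [0.8 0.1 0.3] tool cm: [ 0.11  2.07 -0.05] yawerr tool -0.0
```

View pics/w11.png

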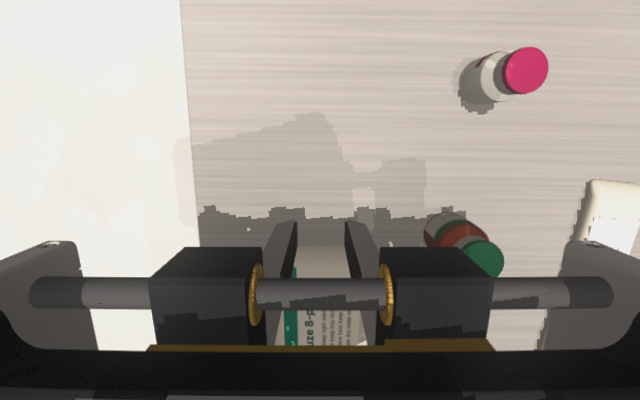

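Emit:
arm_command(
  steps=[
    [0.32,[0,0.5,0],0],
    [0.32,[0,0.5,0],0],
    [0.32,[0,0.5,0],0],
    [0.32,[0,0.4,0],0],
    [0.32,[0,0,0],0],
  ],
)

```text
clock: 11.47
eef_pos: [524.7, 99.0, 65.4]
eef_rot: [3.141, -0.0, -1.688]
wrist_force: [0.2, 0.8, -0.4]
finger_gap: 30.1
```

Emit:
arm_command(
  steps=[
    [0.32,[0,-1.0,0],0],
    [0.32,[0,-1,0],0],
    [0.32,[0,0,-4],0],
    [0.32,[0,0,-4],0],
    [0.32,[0,0,-3],0],
  ],
)

```text
clock: 11.88
eef_pos: [545.6, 96.5, 178.1]
eef_rot: [-3.14, 0.0, -1.688]
wrist_force: [0.6, 0.9, 0.0]
finger_gap: 29.7
```

Emit:
arm_command(
  steps=[
    [0,[3.6,-1.5,0],0],
    [0,[3.6,-1.5,0],0],
    [0,[3.6,-1.2,0],0],
    [0,[3.6,-1.2,0],0],
    [0,[3.6,-1.2,0],0],
  ],
)

```text
clock: 12.3
eef_pos: [589.9, -91.8, 175.5]
eef_rot: [-3.141, 0.0, -1.688]
wrist_force: [1.2, 1.4, 1.0]
finger_gap: 1.5
```

Emit:
arm_command(
  steps=[
    [0,[0,0,0],0],
  ],
)

```text
clock: 12.38
eef_pos: [590.2, -95.6, 175.1]
eef_rot: [-3.142, -0.001, -1.693]
wrist_force: [-0.8, 0.7, -0.7]
finger_gap: 0.4
```

```bash
python3 -c "
from h import *
go(35,-90,66)
p,d=manip.camera('top'); cv2.imwrite('pics/t12.png',cv2.convertScaleAbs(cv2.resize(p[150:335,185:395,::-1],None,fx=3.2,fy=3.2,interpolation=cv2.INTER_CUBIC),alpha=1.5))"
```

```text
t 12.38 stand [ 45.1 -95.5] z 175.1 rot [-3.142e+00 -1.000e-03 -1.693e+00] gap 0.4 F [-0.8  0.7 -0.7] tool cm: [-0.55  1.02 10.91] yawerr tool -0.005
```

View pics/t12.png

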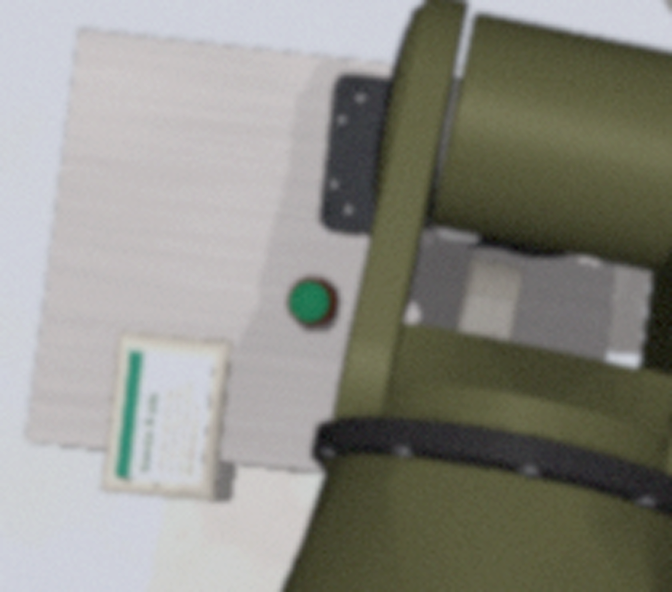

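```bash
python3 -c "
from h import *
pack([(122,338),(230,345),(216,498),(103,488)],3.2,185,150)
go(30,-90,66)"
```

```text
centre [-99.   86.3] back [-54.8  86.4] front [-143.2   86.1] ang 0.004
t 12.43 stand [ 44.5 -92.8] z 175.0 rot [ 3.141 -0.    -1.692] gap 0.5 F [ 0.7  1.3 -0.3] tool cm: [-0.28  1.45 10.9 ] yawerr tool -0.004
```

Gauze centre is x≈-99 at angle 0.004, so it needs about 8 mm more. First the swab: I'll descend behind it at y≈-90.

Emit:
arm_command(
  steps=[
    [0,[-0.3,0.5,3],0],
    [0,[0,0,3],0],
    [0,[0,0,2.8],0],
    [0,[0,0,1.5],0],
    [0,[0,0,0],0],
  ],
)

```text
clock: 12.85
eef_pos: [583.3, -85.0, 69.0]
eef_rot: [3.136, 0.001, -1.687]
wrist_force: [-0.5, -0.5, -0.1]
finger_gap: 0.4
```

Emit:
arm_command(
  steps=[
    [0,[0,0,0.5],0],
    [0,[0,0,0],0],
  ],
)

```text
clock: 13.02
eef_pos: [585.5, -86.0, 68.0]
eef_rot: [-3.141, -0.0, -1.687]
wrist_force: [-0.6, -0.6, -0.3]
finger_gap: -0.0
```

```bash
python3 -c "
from h import *
go(6,-90,66)
p,d=manip.camera('wrist'); cv2.imwrite('pics/w13.png',cv2.resize(p[160:280,200:500,::-1],None,fx=2.6,fy=2.6))"
```

```text
t 13.02 stand [ 39.4 -86.4] z 68.0 rot [-3.141 -0.    -1.687] gap -0.0 F [-0.6 -0.6 -0.3] tool cm: [0.35 3.34 0.2 ] yawerr tool 0.0
```

View pics/w13.png

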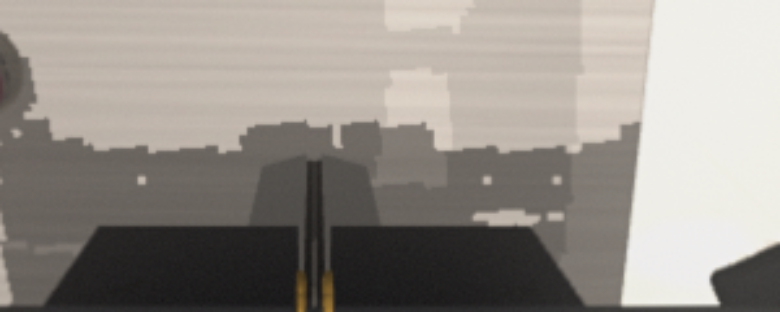

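Emit:
arm_command(
  steps=[
    [0,[0.4,0.6,0.2],0],
    [0,[0,0.5,0],0],
    [0,[0,0.4,0],0],
    [0,[0,0.3,0],0],
    [0,[0,0,0],0],
  ],
)

```text
clock: 13.48
eef_pos: [566.4, -88.2, 65.8]
eef_rot: [-3.141, -0.0, -1.688]
wrist_force: [0.2, 0.2, -0.5]
finger_gap: 0.2
```

```bash
python3 -c "
from h import *
go(6,-90,66)
p,d=manip.camera('wrist'); cv2.imwrite('pics/w14.png',cv2.resize(p[160:280,200:500,::-1],None,fx=2.6,fy=2.6))"
```

```text
t 13.48 stand [ 20.6 -91. ] z 65.8 rot [-3.141 -0.    -1.688] gap 0.2 F [ 0.2  0.2 -0.5] tool cm: [-0.1   1.46 -0.02] yawerr tool -0.0
```

View pics/w14.png

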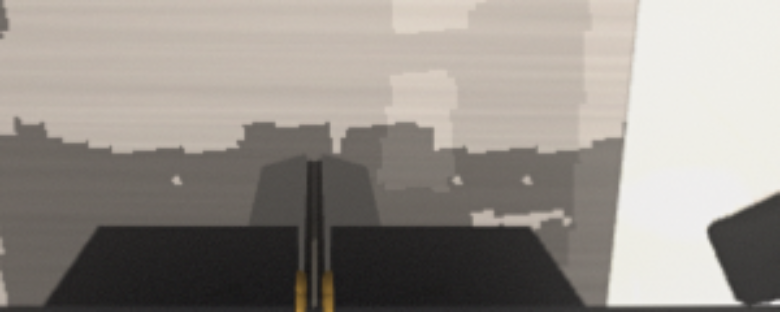

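Emit:
arm_command(
  steps=[
    [0,[0,0.3,0],0],
    [0,[0,0.3,0],0],
    [0,[0,0.3,0],0],
    [0,[0,0.3,0],0],
    [0,[0,0,0],0],
  ],
)

```text
clock: 13.95
eef_pos: [554.4, -86.8, 65.4]
eef_rot: [3.141, 0.0, -1.688]
wrist_force: [0.6, 0.6, 0.1]
finger_gap: 0.2
```

Emit:
arm_command(
  steps=[
    [0,[0,-1,0],0],
    [0,[0,-1,0],0],
    [0,[0,0,-4],0],
    [0,[0,0,-4],0],
    [0,[0,0,-3],0],
  ],
)

```text
clock: 14.37
eef_pos: [575.1, -89.2, 178.1]
eef_rot: [-3.14, -0.0, -1.688]
wrist_force: [0.1, 0.5, 0.9]
finger_gap: 0.5
```

Emit:
arm_command(
  steps=[
    [0.32,[-3.6,0.8,0],0],
    [0.32,[-3.6,0.8,0],0],
    [0.32,[-3.6,0.8,0],0],
    [0.32,[-3.6,0.8,0],0],
    [0.32,[-3.5,0.8,0],0],
  ],
)

```text
clock: 14.78
eef_pos: [555.5, 95.0, 175.6]
eef_rot: [-3.141, 0.0, -1.688]
wrist_force: [1.1, 0.6, 0.4]
finger_gap: 29.0
```

Emit:
arm_command(
  steps=[
    [0.32,[0,0,0],0],
    [0.32,[0,0,0],0],
  ],
)

```text
clock: 14.95
eef_pos: [555.7, 94.7, 175.5]
eef_rot: [3.142, -0.0, -1.685]
wrist_force: [0.8, -0.7, -0.1]
finger_gap: 30.0
```

```bash
python3 -c "
from h import *
go(-20,88,66)
p,d=manip.camera('top'); cv2.imwrite('pics/t15.png',cv2.convertScaleAbs(cv2.resize(p[150:335,185:395,::-1],None,fx=3.2,fy=3.2,interpolation=cv2.INTER_CUBIC),alpha=1.5))"
```

```text
t 14.95 stand [-11.3  89.5] z 175.5 rot [ 3.142 -0.    -1.685] gap 30.0 F [ 0.8 -0.7 -0.1] tool cm: [ 0.15  0.87 10.95] yawerr tool 0.003
```

View pics/t15.png

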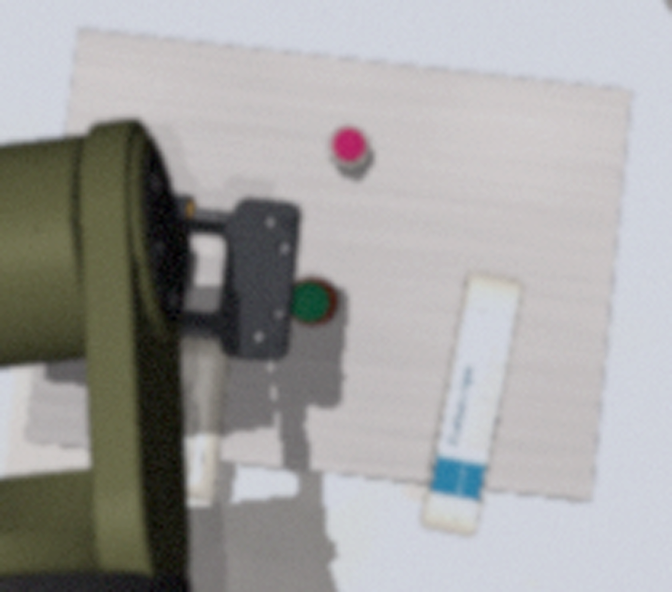

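```bash
python3 -c "
from h import *
pack([(469,273),(523,280),(476,535),(421,526)],3.2,185,150)
q=px2w('top',[(78,26,),(633,89),(592,499),(28,440)]/np.array(3.2)+[185,150],60); print([w2s(a).round(1) for a in q])
for n in [(450,485),(200,458),(350,475)]: print(w2s(px2w('top',[np.array(n)/3.2+[185,150]],60)[0]))"
```

```text
centre [-73.9 -91.4] back [  1.5 -98.3] front [-149.3  -84.4] ang -0.092
[array([128.2, 168.3]), array([ 123.7, -171.8]), array([-125.1, -168.7]), array([-121.5,  168.8])]
[-124.81598442  -83.23843163]
[-122.74351981   66.60694403]
[-124.4922367   -23.21165721]
```

Swab now: centre x≈-74.5 mm, angle about -0.085 rad, overhang about 27 mm, which is within tolerance. The gauze needs about 6 mm more.

Emit:
arm_command(
  steps=[
    [0.32,[0.1,0.5,3],0],
    [0.32,[0,0,3],0],
    [0.32,[0,0,2.8],0],
    [0.32,[0,0,1.5],0],
    [0.32,[0,0,0.5],0],
  ],
)

```text
clock: 15.42
eef_pos: [549.8, 91.3, 64.7]
eef_rot: [3.138, -0.001, -1.69]
wrist_force: [0.8, -0.7, -0.1]
finger_gap: 29.9
```

Emit:
arm_command(
  steps=[
    [0.32,[0,0,0],0],
    [0.32,[0,0,0],0],
  ],
)

```text
clock: 15.58
eef_pos: [551.5, 92.2, 68.4]
eef_rot: [-3.141, 0.0, -1.689]
wrist_force: [0.0, 0.6, 0.5]
finger_gap: 29.9
```

```bash
python3 -c "
from h import *
go(-49,89,66)
p,d=manip.camera('wrist'); cv2.imwrite('pics/w16.png',p[:,:,::-1])"
```

```text
t 15.58 stand [-15.2  86.5] z 68.4 rot [-3.141  0.    -1.689] gap 29.9 F [0.  0.6 0.5] tool cm: [-0.25  3.38  0.23] yawerr tool -0.001
```

View pics/w16.png

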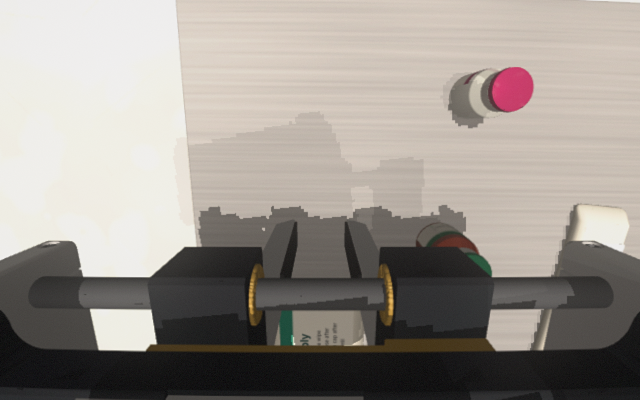

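Emit:
arm_command(
  steps=[
    [0.32,[-0.1,0.8,0.2],0],
    [0.32,[0,0.8,0],0],
    [0.32,[0,0.6,0],0],
    [0.32,[0,0.3,0],0],
    [0.32,[0,0.3,0],0],
  ],
)

```text
clock: 16.05
eef_pos: [522.8, 97.3, 65.9]
eef_rot: [-3.141, 0.0, -1.688]
wrist_force: [0.7, 0.2, 2.1]
finger_gap: 30.2
```

Emit:
arm_command(
  steps=[
    [0.32,[0,0.2,0],0],
    [0.32,[0,0.2,0],0],
    [0.32,[0,0.2,0],0],
    [0.32,[0,0,0],0],
  ],
)

```text
clock: 16.38
eef_pos: [517.0, 97.8, 65.4]
eef_rot: [3.141, -0.0, -1.688]
wrist_force: [0.2, -0.1, -0.4]
finger_gap: 29.8
```

```bash
python3 -c "
from h import *
go(-49.5,89,66)"
```

```text
t 16.38 stand [-50.1  88.1] z 65.4 rot [ 3.141 -0.    -1.688] gap 29.8 F [ 0.2 -0.1 -0.4] tool cm: [-0.09 -0.06 -0.06] yawerr tool -0.0
```

Now I'll retract fully, moving back towards the start side so the top camera can see everything.

Emit:
arm_command(
  steps=[
    [0.32,[0,-1.0,0],0],
    [0.32,[0,-1,0],0],
    [0.32,[0,0,-4],0],
    [0.32,[0,0,-4],0],
    [0.32,[0,0,-4],0],
  ],
)

```text
clock: 16.8
eef_pos: [536.7, 95.3, 186.5]
eef_rot: [3.14, -0.0, -1.688]
wrist_force: [0.7, -0.0, 1.1]
finger_gap: 29.9
```

Emit:
arm_command(
  steps=[
    [0.32,[4,0,-0.5],0],
    [0.32,[4,0,-0.5],0],
    [0.32,[4,0,-0.5],0],
    [0.32,[4,0,0],0],
    [0.32,[4,0,0],0],
  ],
)

```text
clock: 17.22
eef_pos: [513.3, -105.0, 200.9]
eef_rot: [-3.141, -0.0, -1.688]
wrist_force: [0.7, -0.7, 0.2]
finger_gap: 30.0
```

Emit:
arm_command(
  steps=[
    [0.32,[4,0.8,0],0],
    [0.32,[4,0.8,0],0],
    [0.32,[4,0.8,0],0],
    [0.32,[4,0.8,0],0],
    [0.32,[4,0.8,0],0],
  ],
)

```text
clock: 17.63
eef_pos: [449.6, -298.9, 200.5]
eef_rot: [3.142, 0.0, -1.688]
wrist_force: [1.4, 0.9, -0.1]
finger_gap: 30.4
```

Emit:
arm_command(
  steps=[
    [0.32,[3,2.5,0],0],
    [0.32,[3,2.5,0],0],
    [0.32,[3,2.5,0],0],
    [0.32,[3,2.5,0],0],
    [0.32,[0,0,0],0],
  ],
)

```text
clock: 18.05
eef_pos: [333.2, -408.2, 200.3]
eef_rot: [3.141, -0.001, -1.693]
wrist_force: [0.5, -0.8, -0.5]
finger_gap: 30.2
```

```bash
python3 -c "
from h import *
go(-20,88,66)
p,d=manip.camera('top'); cv2.imwrite('pics/t17.png',cv2.convertScaleAbs(cv2.resize(p[150:335,185:395,::-1],None,fx=3.2,fy=3.2,interpolation=cv2.INTER_CUBIC),alpha=1.5))
p,d=manip.camera('side'); cv2.imwrite('pics/s17.png',cv2.resize(p[140:290,180:400,::-1],None,fx=3.4,fy=3.4,interpolation=cv2.INTER_CUBIC))"
```

```text
t 18.05 stand [-173.6 -435.9] z 200.3 rot [ 3.141e+00 -1.000e-03 -1.693e+00] gap 30.2 F [ 0.5 -0.8 -0.5] tool cm: [-52.48 -15.11  13.39] yawerr tool -0.005
```

View pics/t17.png

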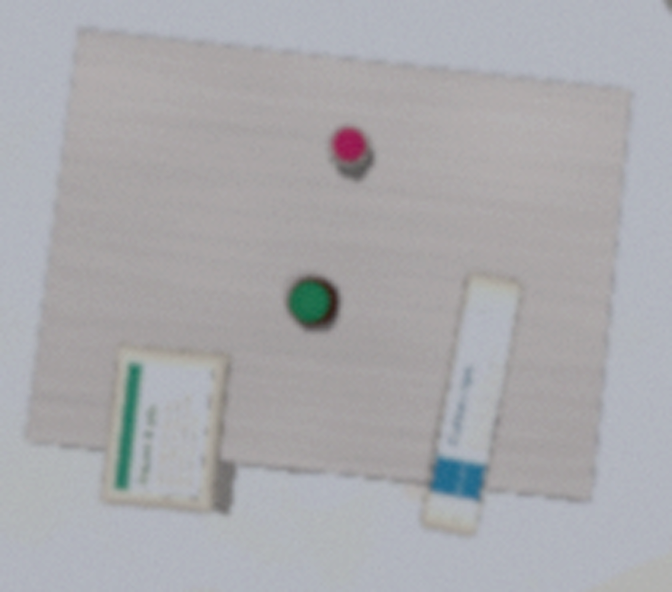

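View pics/s17.png

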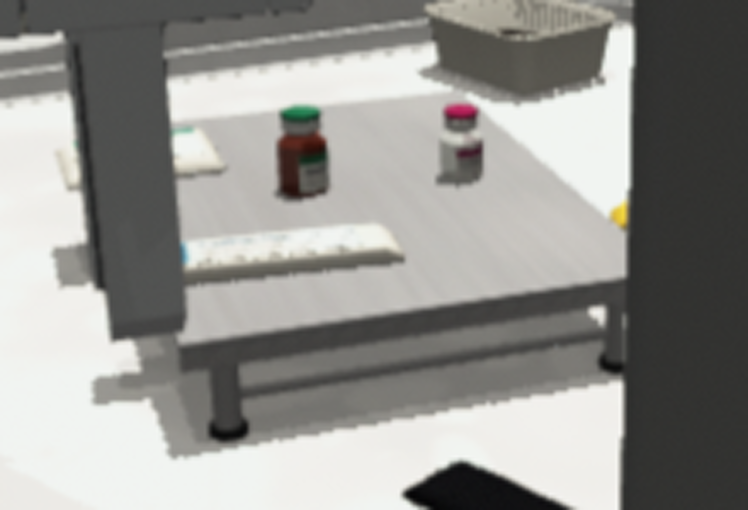

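```bash
python3 -c "
import h
from h import *
q=px2w('top',np.array([(78,26,),(633,89),(592,500),(26,441)])/3.2+[185,150],60)[:,:2]
# fit rectangle pose
from scipy.optimize import least_squares
m=np.array([(125,170),(125,-170),(-125,-170),(-125,170)])
f=lambda v:((m@np.array([[np.cos(v[2]),np.sin(v[2])],[-np.sin(v[2]),np.cos(v[2])]])+v[:2])-q).ravel()
r=least_squares(f,[556,4,-.12]);print(r.x,r.fun.round(1))
h.C=r.x[:2];h.YW=r.x[2];a=h.YW
h.X=np.array([np.cos(a),np.sin(a)]);h.Y=np.array([-np.sin(a),np.cos(a)])
pack([(469,273),(523,280),(476,535),(421,526)],3.2,185,150)
pack([(120,345),(230,353),(214,514),(101,502)],3.2,185,150)
"
```

```text
[ 5.57435773e+02  3.82683781e+00 -1.27906225e-01] [-0.4 -0.2  0.5 -0.2 -0.2 -0.4  0.1  0.9]
centre [-73.9 -91.6] back [  1.5 -97.7] front [-149.4  -85.5] ang -0.081
centre [-107.5   85.8] back [-61.2  86.4] front [-153.9   85.2] ang 0.014
```

Both packs are within limits, and the vials sit at the same pixels as at the start. Handing in.

```bash
python3 -c "
from h import *
print(manip.sign_off())"
```

```text
the job is handed in; nothing more can be done
None
```

I pushed both packs out over the front edge with the fingertips, lifted the arm clear and handed the job in at about 18 s. No verdict came back, so the results below are my own camera measurements.

| Pack | Centre x in stand frame (allowed) | Overhang | Angle off square (limit 0.2 rad) |
|---|---|---|---|
| Gauze | about -107.5 mm (-117.5 to -97.5) | about 30 mm | 0.01 rad |
| Swab | about -74 mm (-87.5 to -67.5) | about 26–27 mm | 0.08 rad |

- **How it was done:** I nudged the swab pack's back end sideways to straighten it, then pushed it from behind with shut fingers. The gauze was pushed from behind with the two fingertips spread.
- **Vials:** both stand upright at the same pixels as at the start, and the side view shows both packs flat. The front end of the swab pack was hidden behind the arm in that view.
- **Disagreements:**
  - After the first swab push, fingertip position and camera disagreed by about 4–6 mm on where its back end was. I went by the camera.
  - My first straightening of the swab overshot to about -0.09 rad. It was inside the limit, so I left it.
  - Pack outlines in the top view came out a few mm short, so I used centres rather than edges.

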